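Three clicks up from the end stop

TASK

Set the servo supply: turn the unmarked bar-handled selector gently anticlockwise (seen from above) until it rests at its end stop, without forcing the stop, then turn it clockwise by exactly three clicks. Only after that, push the switch lever fully over to its other side to switch the output on, and leave the round knob and the things around the supply as they are.

Things in the scene. Friction and masses are not known exactly. Their poses are not given: they have to be found in the camera images.
- supply: Grey desk case fixed to the bench, 170 (its x) by 360 (y) by 70 mm high; origin at the centre of its underside, z up. Lever in the middle of its top, the two knobs 120 mm to either side (y), either way round. Springy selector stops, about 6 N m/rad, resist far above a click; over 1 N m forces them. Joint selector = turn clockwise from the first position, selector_mount = twist of its rubber mount: not readable.
- selector_grip (a point): The unmarked selector: black bar 42 mm long (x of this point), 12 wide (y), its top 12 mm above this point, on a skirt 44 mm across whose top is 18 mm below it. Turns about the vertical axis through this point, 6 positions. Where its stops lie cannot be read. A click: moment about that axis rises to about 0.27 N m, reverses, comes back to zero in the next notch; it settles there when let go.
- trimmer_top (a point): The round knob that is to be left alone: a smooth black cylinder, 36 mm across and 22 mm high; point at the centre of its top.
- trimmer_rim (a point): A point on the top rim of the round knob, 18 mm from its axis; it turns with the knob. The knob turns easily and must stay as it is.
- lever (a joint): Angle of the switch lever: 0 to 0.1 off (leaning to the supply's -x), 1.0 fully over to +x (on). It pivots 92 mm over the bench about the supply's y axis, needs about 1 to 3 N at the ball, and stays where it is left.
- lever_tip (a point): Centre of the steel ball, 26 mm across, at the end of the switch lever, 55 mm from its pivot; a thin rod below it leads to the pivot in a block 70 mm by 50 mm (supply x, y), 25 mm high. Two posts 14 mm high stand 66 mm behind the pivot (supply +x).
- block_a_center (a point): A loose plain wooden toy block, 40 mm cube; its centre. To be left alone.
- block_b_center (a point): A loose blue toy block, 40 mm cube; its centre. To be left alone.
- wheel_center (a point): A loose black rubber wheel lying flat, 40 mm across and 12 mm high; its centre. To be left alone.

How it is judged (in metres and radians):
On the way, in this order (a step that is already met when the one before it is completed fails the run):
1. the selector is turned back into its first position, at the end stop (value of joint selector below 0.12 rad), for 0.2 s.
2. the selector stands three clicks up from the end stop (value of joint selector between 1.07 and 1.33 rad), for 0.3 s.
At the end, for the whole second after the job is handed in: The selector rests in the third click position up from its end stop (to about 0.13 rad, so in that click's own notch) and the lever lies over to the on side, within 0.15 rad of its end (all of step 2 and value of joint lever above 0.85 rad and velocity of joint selector between -0.1 and 0.1 rad/s); the robot touches nothing.
It fails at once if the selector or its end stop is forced: it is twisted with more than about 1 N m, which winds its rubber mount by 0.17 rad (value of joint selector_mount below -0.17 rad or value of joint selector_mount above 0.17 rad).
It fails at once if the switch lever is thrown while the selector is not three clicks up (value of joint lever above 0.4 rad and not (value of joint selector between 1.07 and 1.33 rad)).
It fails at once if the round knob is turned by more than about 0.2 rad (distance of trimmer_rim from where it was at the start of the episode above 0.004 m).
It fails at once if a block or the wheel is shifted by more than 20 mm (distance of any of block_a_center, block_b_center, wheel_center from where it was at the start of the episode above 0.02 m).
It also fails if it takes over 72 s, if anything falls off the work surface, if the arm or the gripper's body presses on something with over 40 N, if the wrist force passes 120 N, or if a joint passes its speed limit or range.

ROBOT

A 6-joint arm with a two-finger parallel gripper is mounted at the origin on the work surface. World frame = base frame: x ahead of the robot, y to its left, z up, the work surface at z = 0. Lengths are in mm, angles in rad, forces in N, time in s.
With the tool pointing down it reaches from about 300 to 850 mm from the base axis. Payload 4.2 kg.
Tool frame: the origin (TCP) lies at the very end of the fingers, on their centre line; the grasp point (between the pads) lies bot.grip_depth behind it (bot.grip_depth is the distance from the TCP to the grasp point, in mm); z points along the fingers, y is the line along which they close (so a half turn about z gives the same grasp; the last joint's range is limited). The gripper opens to 91 mm and grips with 3 to 60 N. Pads are 32 mm wide; open, the fingers measure 118 mm over their backs; the gripper's body (76 mm by 178 mm) begins 60 mm behind the grasp point.
Start: joints at [-1.334, 0.32, 1.565, -0, 1.257, -0.02], TCP at [146.045, -556.16, 213.976] pointing down, gripper open.
Joint ranges: [-3.11, 3.11], [-0.84, 2.01], [0.21, 2.61], [-1.34, 4.49], [0.05, 2.63], [-2.56, 2.56]. Speed limits (rad/s): [2.57, 2.57, 3.14, 3.14, 3.14, 3.14].

INTERFACE

Orientations are given as a unit quaternion [w, x, y, z].
In Python, from rig import telemetry, cams, sign_off, bot gives the robot as it stands. The module is installed in compiled form; this text tells all that it offers.
- The arm moves only by the tool step_arm, never from a script. Its argument "moves" is a list that holds one entry, the list of rows, each a list of 7 numbers: the shift along the tool's x, y, z as a fraction of full scale, then the turn, a rotation vector about the tool's x, y, z as a fraction of full scale, then the opening, from 0 (shut) to 1 (fully open). A call has exactly 5 rows; each row shifts and turns the commanded pose from where the row before left it, along the tool's axes as they then stand; what a row does not reach is not made up. Full scale, the value 1, is 0.06 m for a shift and 6 degrees for a turn. A row lasts 1/8 s, in which the tool goes at most 62.5 mm and 10.7 degrees, less where a joint would pass 70% of its speed; a pose out of reach is approached as far as the arm can. A call with a number of a shift or a turn outside -1 to 1 is refused whole. A call with a gripper value outside its range is refused whole. The fingers move at their own pace and stop on an object; "squeeze" is the grip in N (left out, the last holds). Time passes only in rows, so rows that do not move let the fingers close, or fill a call up. It gives the time, the measured TCP pose, the force, the opening and the grip force at its end, in the units of the state.
- telemetry.read_state(): the state, without advancing time (a new reading comes with each control period).
- cams.get_image(name): name is "scene" or "top" or "wrist"; returns a dict with "color" (480x640x3 uint8, red, green, blue), "camera_matrix" (3x3 intrinsics, pixels), "k1" (the pictures are not rectified: a ray, as slopes to the right and down, at radius r is drawn at 1 + k1 r^2 times it, then the intrinsics apply), "extrinsics" (4x4, takes a point from camera to world coordinates); the wrist camera has in their place "hand_eye" (4x4, takes a point from camera to tool coordinates, whose origin is the TCP and whose axes are the flange's). Camera axes: x right, y up, looking along -z (the intrinsics and any distortion apply to the point x, -y, -z); pixel columns grow to the right and rows downward; lengths in mm; the calibration is good to about 2 mm. A picture is of the moment at which its call begins: read the wrist's pose just before it. There is no depth.
- sign_off(): hands the job in; it is judged then, once.
The state is a dict: "time_s": time; "qpos": joint angles; "joint_vel": joint speeds; "joint_efforts": joint torques, N m; "eef_pos": TCP position; "ee_rot": TCP orientation; "force": force on the tool from outside, world axes, zero at the start; "torque": the same for the moment, N m; "finger_gap": finger opening in mm; "grasp_force": force on a finger pad.
Only numpy, scipy, OpenCV 4.12 (cv2) and the standard library are available. Lean on these libraries where they do the work, as an engineer would, in place of code of your own. Each camera call takes 0.05 s, during which the arm holds its last target. There are 200 camera calls.

## Working session

There is one attempt and no reset: what is moved stays moved. The work goes in short steps, Python scripts to look and compute and a tool call to move; the robot and the scene stay as the last step left them, time stands still between calls to the robot, and variables do not carry over. Pictures are saved under pics/ and viewed, at most 10 in all, crops included, and the job is handed in when it is done.

Besides the shell and the picture viewer there is one more tool, called after "Call:" as name(argument=value, ...) on one line, values as JSON. step_arm: Moves the arm, as the interface text tells. Shift numbers are shares of 0.06 m and turn numbers shares of 6 degrees, none past 1 either way. Its arguments: {"type":"object","properties":{"moves":{"type":"array"},"squeeze":{"type":"number"}},"required":["moves"]}

```bash
mkdir -p pics
cat > h.py <<'E'
import numpy as np, cv2
from rig import telemetry, cams, sign_off, bot
from scipy.spatial.transform import Rotation as R
def T_tool(s):
    q=s["ee_rot"]; T=np.eye(4); T[:3,:3]=R.from_quat([q[1],q[2],q[3],q[0]]).as_matrix(); T[:3,3]=s["eef_pos"]; return T
def grab(name):
    s=telemetry.read_state(); im=cams.get_image(name)
    im["T"]=np.array(im["extrinsics"]) if "extrinsics" in im else T_tool(s)@np.array(im["hand_eye"])
    return im
def ray(im,u,v):
    K=np.array(im["camera_matrix"]); d=np.array([(u-K[0,2])/K[0,0],(v-K[1,2])/K[1,1]]); x=d.copy()
    for _ in range(30): x=d/(1+im["k1"]*(x@x))
    return im["T"][:3,3], im["T"][:3,:3]@np.array([x[0],-x[1],-1])
def onz(im,u,v,z):
    o,d=ray(im,u,v); return o+d*(z-o[2])/d[2]
def proj(im,p):
    c=np.linalg.inv(im["T"])@np.append(p,1); x=np.array([c[0],-c[1]])/-c[2]; x=x*(1+im["k1"]*(x@x)); K=np.array(im["camera_matrix"])
    return K[0,0]*x[0]+K[0,2],K[1,1]*x[1]+K[1,2]
def save(im,f): cv2.imwrite("pics/"+f,cv2.cvtColor(im["color"],cv2.COLOR_RGB2BGR))
E
python3 - <<'E'
from h import *
import pickle
for n in ["top","scene"]:
    im=grab(n); save(im,n+"0.png"); pickle.dump(im,open(n+".pkl","wb")); print(n,im["T"].round(2).tolist(),im["k1"],np.array(im["camera_matrix"]).round(1).tolist())
s=telemetry.read_state(); print(s, bot.grip_depth)
E
```

```text
top [[0.03, 0.99, -0.14, 440.27], [-1.0, 0.03, -0.0, 4.98], [0.0, 0.14, 0.99, 1028.92], [0.0, 0.0, 0.0, 1.0]] -0.11329547803364151 [[504.7, 0.0, 321.0], [0.0, 504.7, 247.6], [0.0, 0.0, 1.0]]
scene [[-0.28, -0.77, 0.57, 1147.92], [0.96, -0.22, 0.18, 202.54], [-0.02, 0.6, 0.8, 928.67], [0.0, 0.0, 0.0, 1.0]] -0.15392267524742212 [[567.8, 0.0, 319.0], [0.0, 567.8, 234.0], [0.0, 0.0, 1.0]]
{'time_s': 0.1, 'qpos': array([-1.33403835e+00,  3.20238348e-01,  1.56552594e+00,  4.74145584e-06,
        1.25737893e+00, -2.00022881e-02]), 'joint_vel': array([-9.97303466e-05, -1.16875219e-03, -2.95445044e-03, -2.44704185e-04,
       -2.40786012e-04, -3.43221023e-04]), 'joint_efforts': array([ 3.73642706e-04, -4.13331914e+01, -2.32509702e+01,  7.28300144e-02,
        4.21616295e-02, -5.91426692e-05]), 'eef_pos': array([ 145.92004932, -555.7305882 ,  213.21045255]), 'ee_rot': array([-7.70979387e-04,  9.91770379e-01,  1.28027009e-01, -8.16177969e-05]), 'force': array([-0.08771734, -0.01761593,  0.07462322]), 'torque': array([-0.02912757, -0.03217836, -0.05169825]), 'grasp_force': 0.0, 'finger_gap': 91.14117481204315} 18.8
```

View pics/top0.png

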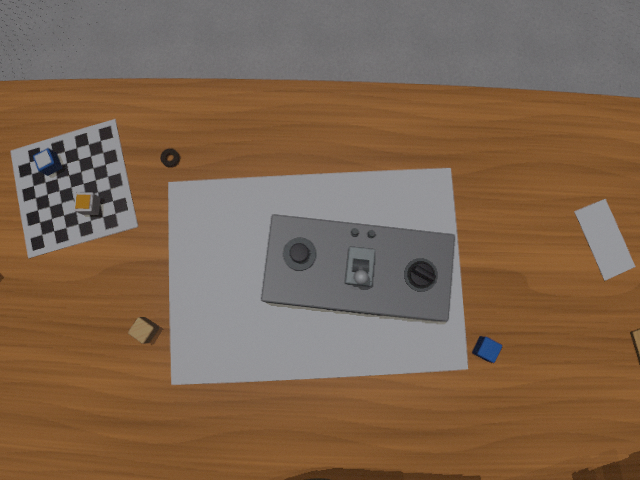

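View pics/scene0.png

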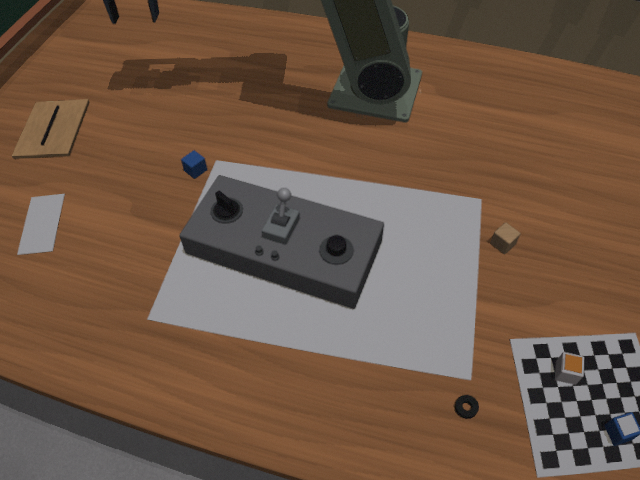

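The top view shows the supply with its +x pointing up the image: selector at about (421,275), ball (361,277), round knob (299,254), posts at the far side. The scene view shows the selector at (226,204), ball (284,194) and round knob (336,245).

```bash
cat > m.py <<'E'
from h import *
import pickle
t=pickle.load(open("top.pkl","rb")); s=pickle.load(open("scene.pkl","rb"))
def tri(a,b):
    o1,d1=ray(t,*a); o2,d2=ray(s,*b); d1/=np.linalg.norm(d1); d2/=np.linalg.norm(d2)
    k=np.linalg.lstsq(np.c_[d1,-d2],o2-o1,rcond=None)[0]; p,q=o1+d1*k[0],o2+d2*k[1]; return ((p+q)/2).round(1),np.linalg.norm(p-q).round(1)
print("ball",tri((361.5,277),(284.5,194.5)))
print("trim",tri((300,253),(336.5,242)))
print("sel skirt z78",onz(t,421,275,78),onz(s,226,208,78))
print("trim z100",onz(t,300,253,100))
c=[onz(t,*p,70) for p in [(273,216),(454,234),(448,319),(263,302)]]
print(np.round(c,1), [np.linalg.norm(c[i]-c[i-1]).round() for i in range(4)])
m=sum(c)/4; d=(c[0]-c[1]+c[3]-c[2]); print("centre",m,"yaw of y axis",np.degrees(np.arctan2(d[1],d[0])))
im=t["color"][240:310,380:460]; cv2.imwrite("pics/selc.png",cv2.resize(im[...,::-1],None,fx=8,fy=8,interpolation=cv2.INTER_CUBIC))
E
python3 m.py
```

```text
ball (array([513.9, -65.4, 140.4]), np.float64(3.1))
trim (array([559.5,  46.6,  94.3]), np.float64(3.3))
sel skirt z78 [ 526.26190032 -185.10293387   78.        ] [ 527.25334327 -184.47884295   78.        ]
trim z100 [559.18025809  44.73797319 100.        ]
[[ 633.8  100.8   70. ]
 [ 608.5 -251.5   70. ]
 [ 444.4 -238.9   70. ]
 [ 467.5  113.1   70. ]] [np.float64(167.0), np.float64(353.0), np.float64(165.0), np.float64(353.0)]
centre [538.52690601 -69.13684313  70.        ] yaw of y axis 86.06342834107492
```

Call:
step_arm(moves=[[[0.77, -0.43, -0.1, 0, 0, 0, 1], [0.77, -0.43, -0.1, 0, 0, 0, 1], [0.77, -0.43, -0.1, 0, 0, 0, 1], [0.77, -0.43, -0.1, 0, 0, 0, 1], [0.77, -0.43, -0.1, 0, 0, 0, 1]]])

```text
time_s: 0.72
eef_pos: [337.6, -371.3, 243.9]
ee_rot: [-0.0, 0.992, 0.128, -0.0]
force: [0.5, -0.1, -0.6]
finger_gap: 91.5
grasp_force: 0.0
```

Call:
step_arm(moves=[[[0.77, -0.43, -0.1, 0, 0, 0, 1], [0.77, -0.43, -0.1, 0, 0, 0, 1], [0.77, -0.43, -0.1, 0, 0, 0, 1], [0.77, -0.43, -0.1, 0, 0, 0, 1], [0.77, -0.43, -0.1, 0, 0, 0, 1]]])

```text
time_s: 1.35
eef_pos: [528.3, -187.9, 273.8]
ee_rot: [0.0, 0.992, 0.128, -0.0]
force: [1.5, -1.8, 0.1]
finger_gap: 91.3
grasp_force: 0.0
```

Run:
```python
from h import *
import pickle
im=grab("wrist"); save(im,"w1.png"); pickle.dump(im,open("w1.pkl","wb")); s=telemetry.read_state(); print(s["time_s"],s["eef_pos"],s["ee_rot"],s["qpos"].round(2),s["torque"]); print(np.array(im["hand_eye"]).round(2).tolist()); print(proj(im,[528,-187,95]),proj(im,[514,-65,140]))
```

```text
1.4 [ 533.10022247 -183.39961861  274.18331369] [-0.00173025  0.99150658  0.13001508  0.00279023] [-0.36  0.27  1.49  0.01  1.38  0.95] [ 0.17794554 -0.19674072 -0.01542544]
[[0.0, 0.97, 0.24, 67.44], [1.0, -0.0, -0.0, 0.41], [-0.0, 0.24, -0.97, -170.09], [0.0, 0.0, 0.0, 1.0]]
(np.float64(320.71450823270663), np.float64(216.76602990776087)) (np.float64(179.7806739966044), np.float64(206.61597853907446))
```

View pics/w1.png

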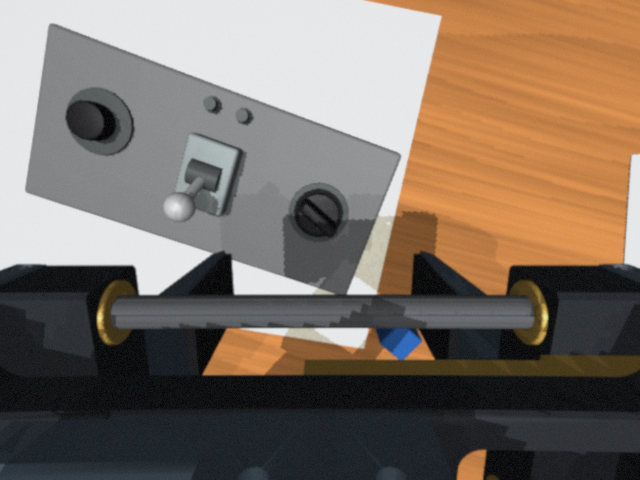

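The wrist view shows the selector skirt at about (319,212), with its bar running upper-left to lower-right from (303,198) to (337,228). The ball at (180,207) matches its projection. I'll take a still close-up crop to get the bar's angle.

Run:
```python
from h import *
import pickle
im=grab("wrist"); pickle.dump(im,open("w2.pkl","wb")); s=telemetry.read_state(); print(s["eef_pos"],s["ee_rot"])
c=im["color"][175:255,275:365]; g=cv2.cvtColor(c,cv2.COLOR_RGB2GRAY)
big=cv2.resize(c[...,::-1],None,fx=8,fy=8,interpolation=cv2.INTER_CUBIC); cv2.imwrite("pics/w2c.png",cv2.convertScaleAbs(big,alpha=2.2))
```

```text
[ 530.50530583 -185.85527626  273.71184128] [-6.35027862e-04  9.91428890e-01  1.30642571e-01  9.33852515e-04]
```

View pics/w2c.png

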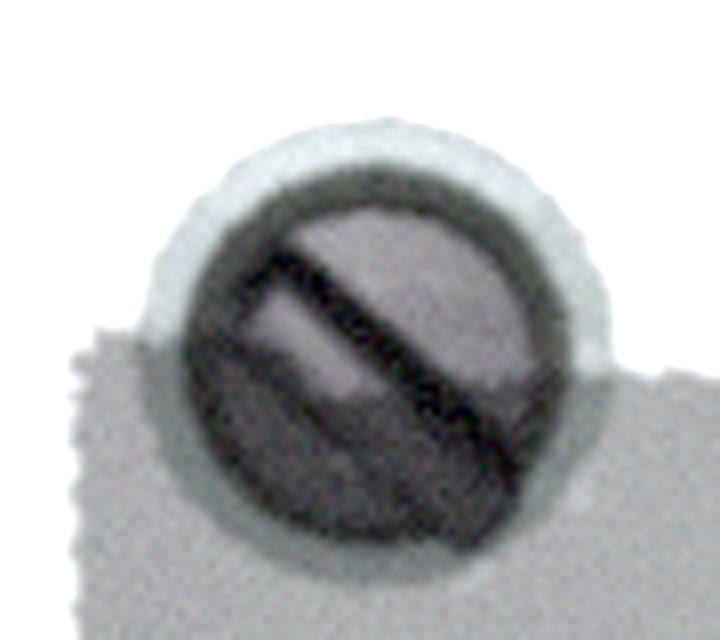

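The enlarged crop shows the dark skirt centred at about (376,355), which is image pixel (322,219.4). The bar's top face has its centre line from (262,300) to (490,520), and its shaded side face lies up and to the right of it.

Run:
```python
from h import *
import pickle
im=pickle.load(open("w2.pkl","rb")); f=lambda x,y:(275+x/8,175+y/8)
for zs in (74,80,86,92):
    sk=onz(im,*f(376,355),zs); r=np.linalg.norm(onz(im,*f(187,355),zs)-onz(im,*f(565,355),zs))/2
    a=onz(im,*f(262,300),zs+30); b=onz(im,*f(490,520),zs+30); d=b-a
    e1=onz(im,*f(285,270),zs+30)-onz(im,*f(520,490),zs+30); 
    n=np.array([-d[1],d[0],0])/np.linalg.norm(d); w=n@(onz(im,*f(400,380),zs+30)-onz(im,*f(350,440),zs+30))
    print(zs,"skirt",sk.round(1),"r",r.round(1),"bar c",((a+b)/2).round(1),"len",np.linalg.norm(d).round(1),"w",w.round(1),"ang",np.degrees(np.arctan2(d[1],d[0])).round(1),np.degrees(np.arctan2(e1[1],e1[0])).round(1))
```

```text
74 skirt [ 527.6 -184.7   74. ] r 25.2 bar c [ 526.5 -185.2  104. ] len 39.4 w 9.7 ang -119.6 61.4
80 skirt [ 528.7 -184.4   80. ] r 24.8 bar c [ 527.8 -184.9  110. ] len 38.7 w 9.5 ang -119.6 61.4
86 skirt [ 529.8 -184.1   86. ] r 24.4 bar c [ 529.  -184.6  116. ] len 38.0 w 9.4 ang -119.6 61.4
92 skirt [ 531.  -183.8   92. ] r 23.9 bar c [ 530.3 -184.3  122. ] len 37.3 w 9.2 ang -119.6 61.4
```

Call:
step_arm(moves=[[[0, 0, 0.3, 0, 0, -0.95, 1], [0, 0, 0.3, 0, 0, -0.95, 1], [0, 0, 0.3, 0, 0, -0.95, 1], [0, 0, 0.3, 0, 0, -0.95, 1], [0, 0, 0.3, 0, 0, -0.95, 1]]])

```text
time_s: 2.08
eef_pos: [526.5, -189.7, 182.9]
ee_rot: [-0.0, 0.929, 0.37, -0.001]
force: [-0.3, -0.5, 0.3]
finger_gap: 91.1
grasp_force: 0.0
```

Call:
step_arm(moves=[[[0, 0, 0.3, 0, 0, -0.95, 1], [0, 0, 0.3, 0, 0, -0.95, 1], [0, 0, 0.3, 0, 0, -0.95, 1], [0, -0.045, 0.1, 0, 0, 0, 1], [0, 0, 0, 0, 0, 0, 1]]])

```text
time_s: 2.7
eef_pos: [524.4, -188.0, 123.7]
ee_rot: [-0.0, 0.865, 0.502, -0.0]
force: [0.7, -0.5, -0.2]
finger_gap: 91.3
grasp_force: 0.0
```

Run:
```python
from h import *
im=grab("wrist"); save(im,"w3.png"); s=telemetry.read_state(); T=T_tool(s); print(s["time_s"],s["eef_pos"],T[:3,:2].round(3).tolist(),s["qpos"].round(2),s["force"],s["torque"])
c=im["color"][150:450,170:470]; cv2.imwrite("pics/w3c.png",cv2.convertScaleAbs(cv2.resize(c[...,::-1],None,fx=2,fy=2,interpolation=cv2.INTER_CUBIC),alpha=2.2))
```

```text
2.75 [ 524.95466769 -188.17341761  124.31000619] [[0.496, 0.868], [0.868, -0.496], [-0.0, 0.0]] [-0.36  0.36  1.74 -0.    1.04  0.15] [ 0.56009432 -0.64577827 -0.71629451] [-0.07477429 -0.02800002  0.00049389]
```

View pics/w3c.png

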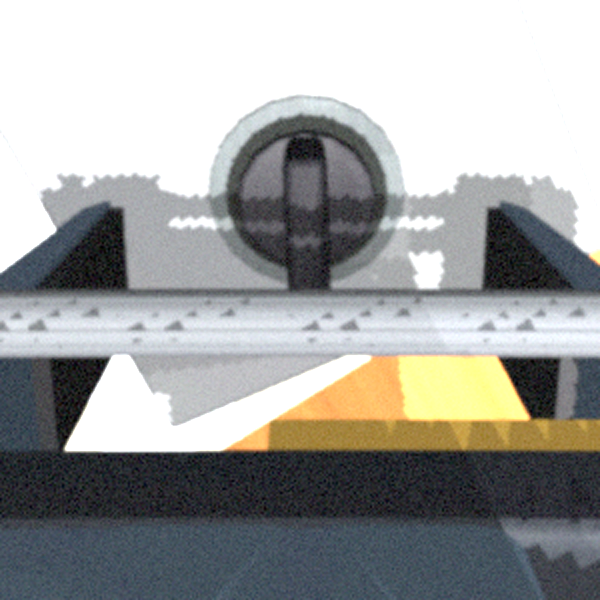

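The bar is vertical in the picture, so it lines up with the fingers, and it sits centred between them. The skirt spans x 230–388 in the crop and the bar top spans 287–329.

Run:
```python
from h import *
im=grab("wrist"); T=im["T"]; s=telemetry.read_state(); t=np.linalg.inv(T_tool(s)); f=lambda x,y:(170+x/2,150+y/2)
for zs in (74,78,82,86,90):
    a=onz(im,*f(232,197),zs); b=onz(im,*f(386,197),zs); c=onz(im,*f(308,195),zs); g=onz(im,*f(308,160),zs+30); e=onz(im,*f(306,135),zs+30)
    w=np.linalg.norm(onz(im,*f(287,200),zs+30)-onz(im,*f(329,200),zs+30))
    print(zs,np.linalg.norm(a-b).round(1),"w",w.round(1),"skirt in tool",(t@np.append(c,1))[:2].round(1),c.round(1),"bar far end",(t@np.append(e,1))[:2].round(1))
```

```text
74 49.8 w 11.8 skirt in tool [4.3 1. ] [ 528.4 -185.    74. ] bar far end [29.9  0.3]
78 48.9 w 11.5 skirt in tool [5.5 1. ] [ 528.9 -184.    78. ] bar far end [30.7  0.3]
82 48.0 w 11.3 skirt in tool [6.6 1. ] [ 529.5 -183.    82. ] bar far end [31.5  0.3]
86 47.1 w 11.0 skirt in tool [7.7 0.9] [ 530. -182.   86.] bar far end [32.3  0.3]
90 46.2 w 10.8 skirt in tool [8.9 0.9] [ 530.6 -181.    90. ] bar far end [33.1  0.3]
```

Call:
step_arm(moves=[[[0.08, 0.01, 0.15, 0, 0, 0, 1], [0, 0, 0.2, 0, 0, 0, 1], [0, 0, 0.18, 0, 0, 0, 1], [0, 0, 0, 0, 0, 0, 0], [0, 0, 0, 0, 0, 0, 0]]], squeeze=15)

```text
time_s: 3.42
eef_pos: [528.1, -184.2, 92.1]
ee_rot: [0.0, 0.865, 0.502, 0.0]
force: [-1.1, 0.3, 0.3]
finger_gap: 74.0
grasp_force: 0.0
```

Call:
step_arm(moves=[[[0, 0, 0, 0, 0, 0, 0], [0, 0, 0, 0, 0, 0, 0], [0, 0, 0, 0, 0, 0, 0], [0, 0, 0, 0, 0, 0, 0], [0, 0, 0, 0, 0, 0, 0]]])

```text
time_s: 4.05
eef_pos: [527.9, -184.1, 92.2]
ee_rot: [0.0, 0.865, 0.502, -0.0]
force: [0.5, 0.9, 0.1]
finger_gap: 23.8
grasp_force: 0.0
```

```bash
cat > st.py <<'E'
from h import *
s=telemetry.read_state(); T=T_tool(s); print(round(s["time_s"],2),s["eef_pos"].round(1),"yaw",np.degrees(np.arctan2(T[1,0],T[0,0])).round(2),"j6",s["qpos"][5].round(2),"F",s["force"].round(2),"M",s["torque"].round(3),"gap",round(s["finger_gap"],1),round(s["grasp_force"],1))
E
python3 st.py
```

```text
4.05 [ 527.9 -184.1   92.2] yaw 60.31 j6 0.16 F [0.49 0.94 0.09] M [ 0.003 -0.06   0.006] gap 23.8 0.0
```

Call:
step_arm(moves=[[[0, 0, 0, 0, 0, 0, 0], [0, 0, 0, 0, 0, 0, 0], [0, 0, 0, 0, 0, 0, 0], [0, 0, 0, 0, 0, 0, 0], [0, 0, 0, 0, 0, 0, 0]]])

```text
time_s: 4.68
eef_pos: [527.5, -183.8, 92.1]
ee_rot: [-0.0, 0.865, 0.502, -0.0]
force: [-2.0, 2.5, 2.8]
finger_gap: 12.0
grasp_force: 15.0
```

```bash
python3 st.py
```

```text
4.67 [ 527.5 -183.8   92.1] yaw 60.31 j6 0.16 F [-1.98  2.55  2.81] M [ 0.396  0.386 -0.008] gap 12.0 15.0
```

Call:
step_arm(moves=[[[0, 0, 0, 0, 0, -0.3, 0], [0, 0, 0, 0, 0, -0.3, 0], [0, 0, 0, 0, 0, -0.3, 0], [0, 0, 0, 0, 0, -0.3, 0], [0, 0, 0, 0, 0, 0, 0]]])

```text
time_s: 5.3
eef_pos: [527.5, -183.8, 92.1]
ee_rot: [-0.0, 0.831, 0.556, -0.0]
force: [-3.8, 3.0, 3.8]
finger_gap: 12.1
grasp_force: 15.0
```

```bash
python3 st.py
```

```text
5.3 [ 527.5 -183.8   92.1] yaw 67.56 j6 0.04 F [-3.76  3.04  3.84] M [ 0.627  0.63  -0.229] gap 12.1 15.0
```

Call:
step_arm(moves=[[[0, 0, 0, 0, 0, -0.3, 0], [0, 0, 0, 0, 0, -0.3, 0], [0, 0, 0, 0, 0, -0.3, 0], [0, 0, 0, 0, 0, -0.3, 0], [0, 0, 0, 0, 0, 0, 0]]])

```text
time_s: 5.92
eef_pos: [527.5, -183.8, 92.1]
ee_rot: [-0.0, 0.794, 0.608, -0.0]
force: [-4.5, 3.8, 3.2]
finger_gap: 11.8
grasp_force: 15.0
```

```bash
python3 st.py
```

```text
5.92 [ 527.5 -183.8   92.1] yaw 74.82 j6 -0.09 F [-4.48  3.84  3.22] M [0.693 0.682 0.127] gap 11.8 15.0
```

Call:
step_arm(moves=[[[0, 0, 0, 0, 0, -0.35, 0], [0, 0, 0, 0, 0, -0.35, 0], [0, 0, 0, 0, 0, -0.35, 0], [0, 0, 0, 0, 0, -0.35, 0], [0, 0, 0, 0, 0, 0, 0]]])

```text
time_s: 6.55
eef_pos: [527.5, -183.8, 92.1]
ee_rot: [-0.0, 0.748, 0.664, -0.0]
force: [-3.4, 2.8, 3.6]
finger_gap: 12.0
grasp_force: 15.0
```

```bash
python3 st.py
```

```text
6.55 [ 527.5 -183.8   92.1] yaw 83.22 j6 -0.24 F [-3.36  2.84  3.59] M [0.654 0.659 0.113] gap 12.0 15.0
```

Call:
step_arm(moves=[[[0, 0, 0, 0, 0, -0.3, 0], [0, 0, 0, 0, 0, -0.3, 0], [0, 0, 0, 0, 0, -0.3, 0], [0, 0, 0, 0, 0, -0.3, 0], [0, 0, 0, 0, 0, 0, 0]]])

```text
time_s: 7.18
eef_pos: [527.5, -183.8, 92.1]
ee_rot: [-0.0, 0.705, 0.709, -0.0]
force: [-4.7, 3.3, 1.9]
finger_gap: 11.6
grasp_force: 15.0
```

```bash
python3 st.py
```

```text
7.17 [ 527.5 -183.8   92.1] yaw 90.36 j6 -0.36 F [-4.67  3.28  1.93] M [ 0.619  0.644 -0.231] gap 11.6 15.0
```

Call:
step_arm(moves=[[[0, 0, 0, 0, 0, -0.3, 0], [0, 0, 0, 0, 0, -0.3, 0], [0, 0, 0, 0, 0, -0.3, 0], [0, 0, 0, 0, 0, 0, 0], [0, 0, 0, 0, 0, 0, 0]]])

```text
time_s: 7.8
eef_pos: [527.5, -183.8, 92.1]
ee_rot: [-0.001, 0.671, 0.742, -0.0]
force: [-4.0, 3.1, 2.8]
finger_gap: 12.2
grasp_force: 15.0
```

```bash
python3 st.py
```

```text
7.8 [ 527.5 -183.8   92.1] yaw 95.75 j6 -0.46 F [-3.99  3.11  2.85] M [ 0.595  0.649 -0.238] gap 12.2 15.0
```

Call:
step_arm(moves=[[[0, 0, 0, 0, 0, -0.3, 0], [0, 0, 0, 0, 0, -0.3, 0], [0, 0, 0, 0, 0, 0, 0], [0, 0, 0, 0, 0, 0, 0], [0, 0, 0, 0, 0, 0, 0]]])

```text
time_s: 8.43
eef_pos: [527.5, -183.8, 92.1]
ee_rot: [-0.0, 0.647, 0.763, -0.0]
force: [-4.2, 4.0, 4.1]
finger_gap: 12.0
grasp_force: 15.0
```

```bash
python3 st.py
```

```text
8.43 [ 527.5 -183.8   92.1] yaw 99.44 j6 -0.52 F [-4.25  4.02  4.06] M [0.703 0.651 0.277] gap 12.0 15.0
```

Call:
step_arm(moves=[[[0, 0, 0, 0, 0, -0.4, 0], [0, 0, 0, 0, 0, -0.4, 0], [0, 0, 0, 0, 0, -0.4, 0], [0, 0, 0, 0, 0, 0, 0], [0, 0, 0, 0, 0, 0, 0]]])

```text
time_s: 9.05
eef_pos: [527.5, -183.8, 92.1]
ee_rot: [-0.0, 0.598, 0.802, -0.0]
force: [-3.3, 3.0, 2.7]
finger_gap: 11.2
grasp_force: 15.0
```

```bash
python3 st.py
```

```text
9.05 [ 527.5 -183.8   92.1] yaw 106.6 j6 -0.65 F [-3.28  3.05  2.71] M [0.592 0.628 0.093] gap 11.2 15.0
```

Call:
step_arm(moves=[[[0, 0, 0, 0, 0, -0.4, 0], [0, 0, 0, 0, 0, -0.4, 0], [0, 0, 0, 0, 0, -0.4, 0], [0, 0, 0, 0, 0, 0, 0], [0, 0, 0, 0, 0, 0, 0]]])

```text
time_s: 9.68
eef_pos: [527.5, -183.8, 92.1]
ee_rot: [-0.0, 0.547, 0.837, 0.0]
force: [-3.5, 2.8, 4.4]
finger_gap: 12.0
grasp_force: 15.0
```

```bash
python3 st.py
```

```text
9.68 [ 527.5 -183.8   92.1] yaw 113.74 j6 -0.77 F [-3.48  2.82  4.43] M [ 0.633  0.677 -0.214] gap 12.0 15.0
```

Call:
step_arm(moves=[[[0, 0, 0, 0, 0, -0.3, 0], [0, 0, 0, 0, 0, -0.3, 0], [0, 0, 0, 0, 0, -0.2, 0], [0, 0, 0, 0, 0, 0, 0], [0, 0, 0, 0, 0, 0, 0]]])

```text
time_s: 10.3
eef_pos: [527.6, -183.8, 92.1]
ee_rot: [-0.0, 0.511, 0.86, 0.0]
force: [-3.6, 3.3, 2.7]
finger_gap: 11.5
grasp_force: 15.0
```

```bash
python3 st.py
```

```text
10.3 [ 527.6 -183.8   92.1] yaw 118.55 j6 -0.85 F [-3.64  3.31  2.72] M [ 0.691  0.568 -0.281] gap 11.5 15.0
```

Call:
step_arm(moves=[[[0, 0, 0, 0, 0, -0.3, 0], [0, 0, 0, 0, 0, -0.3, 0], [0, 0, 0, 0, 0, 0, 0], [0, 0, 0, 0, 0, 0, 0], [0, 0, 0, 0, 0, 0, 0]]])

```text
time_s: 10.92
eef_pos: [527.6, -183.8, 92.1]
ee_rot: [-0.0, 0.483, 0.876, -0.0]
force: [-3.8, 3.6, 3.3]
finger_gap: 11.7
grasp_force: 15.0
```

```bash
python3 st.py
```

```text
10.93 [ 527.6 -183.8   92.1] yaw 122.24 j6 -0.92 F [-3.75  3.64  3.26] M [0.732 0.598 0.291] gap 11.7 15.0
```

Call:
step_arm(moves=[[[0, 0, 0, 0, 0, -0.4, 0], [0, 0, 0, 0, 0, -0.4, 0], [0, 0, 0, 0, 0, -0.4, 0], [0, 0, 0, 0, 0, 0, 0], [0, 0, 0, 0, 0, 0, 0]]])

```text
time_s: 11.55
eef_pos: [527.6, -183.8, 92.1]
ee_rot: [-0.0, 0.427, 0.904, 0.0]
force: [-3.2, 3.1, 3.7]
finger_gap: 11.8
grasp_force: 15.0
```

```bash
python3 st.py
```

```text
11.55 [ 527.6 -183.8   92.1] yaw 129.4 j6 -1.04 F [-3.17  3.1   3.72] M [0.699 0.657 0.052] gap 11.8 15.0
```

Call:
step_arm(moves=[[[0, 0, 0, 0, 0, -0.4, 0], [0, 0, 0, 0, 0, -0.4, 0], [0, 0, 0, 0, 0, -0.4, 0], [0, 0, 0, 0, 0, 0, 0], [0, 0, 0, 0, 0, 0, 0]]])

```text
time_s: 12.18
eef_pos: [527.6, -183.8, 92.1]
ee_rot: [-0.0, 0.37, 0.929, 0.0]
force: [-3.6, 3.4, 2.8]
finger_gap: 11.4
grasp_force: 15.0
```

```bash
python3 st.py
```

```text
12.18 [ 527.6 -183.8   92.1] yaw 136.54 j6 -1.17 F [-3.59  3.36  2.76] M [ 0.629  0.668 -0.215] gap 11.4 15.0
```

Call:
step_arm(moves=[[[0, 0, 0, 0, 0, -0.3, 0], [0, 0, 0, 0, 0, -0.3, 0], [0, 0, 0, 0, 0, -0.2, 0], [0, 0, 0, 0, 0, 0, 0], [0, 0, 0, 0, 0, 0, 0]]])

```text
time_s: 12.8
eef_pos: [527.6, -183.8, 92.1]
ee_rot: [-0.0, 0.331, 0.944, 0.0]
force: [-3.5, 4.5, 4.4]
finger_gap: 12.1
grasp_force: 15.0
```

```bash
python3 st.py
```

```text
12.8 [ 527.6 -183.8   92.1] yaw 141.35 j6 -1.25 F [-3.53  4.55  4.41] M [ 0.705  0.627 -0.199] gap 12.1 15.0
```

Call:
step_arm(moves=[[[0, 0, 0, 0, 0, -0.3, 0], [0, 0, 0, 0, 0, -0.3, 0], [0, 0, 0, 0, 0, 0, 0], [0, 0, 0, 0, 0, 0, 0], [0, 0, 0, 0, 0, 0, 0]]])

```text
time_s: 13.42
eef_pos: [527.6, -183.8, 92.1]
ee_rot: [-0.0, 0.3, 0.954, -0.0]
force: [-3.8, 3.1, 3.9]
finger_gap: 12.1
grasp_force: 15.0
```

```bash
python3 st.py
```

```text
13.43 [ 527.6 -183.8   92.1] yaw 145.05 j6 -1.32 F [-3.76  3.11  3.86] M [0.738 0.578 0.248] gap 12.1 15.0
```

Call:
step_arm(moves=[[[0, 0, 0, 0, 0, -0.4, 0], [0, 0, 0, 0, 0, -0.4, 0], [0, 0, 0, 0, 0, -0.4, 0], [0, 0, 0, 0, 0, 0, 0], [0, 0, 0, 0, 0, 0, 0]]])

```text
time_s: 14.05
eef_pos: [527.6, -183.8, 92.1]
ee_rot: [-0.0, 0.24, 0.971, 0.0]
force: [-3.2, 3.9, 3.0]
finger_gap: 11.9
grasp_force: 15.0
```

```bash
python3 st.py
```

```text
14.05 [ 527.6 -183.8   92.1] yaw 152.21 j6 -1.44 F [-3.18  3.94  3.01] M [0.768 0.579 0.12 ] gap 11.9 15.0
```

Call:
step_arm(moves=[[[0, 0, 0, 0, 0, -0.4, 0], [0, 0, 0, 0, 0, -0.4, 0], [0, 0, 0, 0, 0, -0.4, 0], [0, 0, 0, 0, 0, 0, 0], [0, 0, 0, 0, 0, 0, 0]]])

```text
time_s: 14.68
eef_pos: [527.6, -183.7, 92.1]
ee_rot: [-0.0, 0.179, 0.984, 0.0]
force: [-3.1, 3.7, 3.8]
finger_gap: 12.0
grasp_force: 15.0
```

```bash
python3 st.py
```

```text
14.68 [ 527.6 -183.7   92.1] yaw 159.35 j6 -1.57 F [-3.07  3.72  3.82] M [ 0.751  0.571 -0.178] gap 12.0 15.0
```

Call:
step_arm(moves=[[[0, 0, 0, 0, 0, -0.3, 0], [0, 0, 0, 0, 0, -0.3, 0], [0, 0, 0, 0, 0, -0.2, 0], [0, 0, 0, 0, 0, 0, 0], [0, 0, 0, 0, 0, 0, 0]]])

```text
time_s: 15.3
eef_pos: [527.7, -183.8, 92.1]
ee_rot: [-0.0, 0.138, 0.99, 0.0]
force: [-4.1, 4.1, 2.1]
finger_gap: 12.5
grasp_force: 15.2
```

```bash
python3 st.py
```

```text
15.3 [ 527.7 -183.8   92.1] yaw 164.09 j6 -1.65 F [-4.08  4.15  2.12] M [ 0.809  0.615 -0.528] gap 12.5 15.2
```

Torque has risen to 0.53 N m, about twice a click, so this is the end stop. I'll back off to the notch, then turn clockwise and count the clicks.

Call:
step_arm(moves=[[[0, 0, 0, 0, 0, 0.6, 0], [0, 0, 0, 0, 0, 0.6, 0], [0, 0, 0, 0, 0, 0.5, 0], [0, 0, 0, 0, 0, 0, 0], [0, 0, 0, 0, 0, 0, 0]]])

```text
time_s: 15.92
eef_pos: [527.7, -183.8, 92.1]
ee_rot: [-0.0, 0.225, 0.974, 0.0]
force: [-3.4, 4.0, 3.6]
finger_gap: 12.2
grasp_force: 15.0
```

```bash
python3 st.py
```

```text
15.93 [ 527.7 -183.8   92.1] yaw 154.0 j6 -1.47 F [-3.43  4.02  3.6 ] M [0.85  0.586 0.021] gap 12.2 15.0
```

Moment is near zero at yaw 154.0°, which is the first notch. Now clockwise, half a click at a time.

Call:
step_arm(moves=[[[0, 0, 0, 0, 0, 0.4, 0], [0, 0, 0, 0, 0, 0.4, 0], [0, 0, 0, 0, 0, 0.4, 0], [0, 0, 0, 0, 0, 0.4, 0], [0, 0, 0, 0, 0, 0, 0]]])

```text
time_s: 16.55
eef_pos: [527.7, -183.8, 92.1]
ee_rot: [-0.0, 0.305, 0.952, -0.0]
force: [-3.1, 3.5, 3.0]
finger_gap: 11.9
grasp_force: 15.0
```

```bash
python3 st.py
```

```text
16.55 [ 527.7 -183.8   92.1] yaw 144.44 j6 -1.31 F [-3.14  3.54  3.  ] M [0.802 0.609 0.157] gap 11.9 15.0
```

Call:
step_arm(moves=[[[0, 0, 0, 0, 0, 0.55, 0], [0, 0, 0, 0, 0, 0.55, 0], [0, 0, 0, 0, 0, 0.55, 0], [0, 0, 0, 0, 0, 0.55, 0], [0, 0, 0, 0, 0, 0, 0]]])

```text
time_s: 17.18
eef_pos: [527.7, -183.9, 92.1]
ee_rot: [-0.0, 0.413, 0.911, -0.0]
force: [-4.2, 3.8, 3.2]
finger_gap: 11.7
grasp_force: 15.0
```

```bash
python3 st.py
```

```text
17.18 [ 527.7 -183.9   92.1] yaw 131.19 j6 -1.07 F [-4.16  3.84  3.18] M [ 0.704  0.612 -0.056] gap 11.7 15.0
```

Call:
step_arm(moves=[[[0, 0, 0, 0, 0, 0.4, 0], [0, 0, 0, 0, 0, 0.4, 0], [0, 0, 0, 0, 0, 0.4, 0], [0, 0, 0, 0, 0, 0.4, 0], [0, 0, 0, 0, 0, 0, 0]]])

```text
time_s: 17.8
eef_pos: [527.6, -183.8, 92.1]
ee_rot: [-0.0, 0.488, 0.873, -0.0]
force: [-3.8, 3.5, 3.2]
finger_gap: 11.9
grasp_force: 15.0
```

```bash
python3 st.py
```

```text
17.8 [ 527.6 -183.8   92.1] yaw 121.65 j6 -0.91 F [-3.83  3.46  3.16] M [0.679 0.536 0.198] gap 11.9 15.0
```

Call:
step_arm(moves=[[[0, 0, 0, 0, 0, 0.55, 0], [0, 0, 0, 0, 0, 0.55, 0], [0, 0, 0, 0, 0, 0.55, 0], [0, 0, 0, 0, 0, 0.55, 0], [0, 0, 0, 0, 0, 0, 0]]])

```text
time_s: 18.42
eef_pos: [527.6, -183.9, 92.1]
ee_rot: [-0.0, 0.585, 0.811, -0.0]
force: [-5.0, 3.0, 3.6]
finger_gap: 12.1
grasp_force: 15.0
```

```bash
python3 st.py
```

```text
18.43 [ 527.6 -183.9   92.1] yaw 108.39 j6 -0.68 F [-4.97  3.    3.62] M [ 0.673  0.663 -0.033] gap 12.1 15.0
```

Call:
step_arm(moves=[[[0, 0, 0, 0, 0, 0.4, 0], [0, 0, 0, 0, 0, 0.4, 0], [0, 0, 0, 0, 0, 0.4, 0], [0, 0, 0, 0, 0, 0.4, 0], [0, 0, 0, 0, 0, 0, 0]]])

```text
time_s: 19.05
eef_pos: [527.6, -183.9, 92.1]
ee_rot: [-0.0, 0.65, 0.76, -0.0]
force: [-3.9, 3.7, 3.2]
finger_gap: 12.2
grasp_force: 15.0
```

```bash
python3 st.py
```

```text
19.05 [ 527.6 -183.9   92.1] yaw 98.85 j6 -0.51 F [-3.94  3.68  3.23] M [0.639 0.684 0.29 ] gap 12.2 15.0
```

Call:
step_arm(moves=[[[0, 0, 0, 0, 0, 0.55, 0], [0, 0, 0, 0, 0, 0.55, 0], [0, 0, 0, 0, 0, 0.55, 0], [0, 0, 0, 0, 0, 0.55, 0], [0, 0, 0, 0, 0, 0, 0]]])

```text
time_s: 19.68
eef_pos: [527.5, -183.9, 92.1]
ee_rot: [-0.0, 0.734, 0.679, -0.0]
force: [-4.1, 4.0, 3.3]
finger_gap: 12.2
grasp_force: 15.0
```

```bash
python3 st.py
```

```text
19.68 [ 527.5 -183.9   92.1] yaw 85.59 j6 -0.28 F [-4.15  3.97  3.34] M [ 0.664  0.704 -0.   ] gap 12.2 15.0
```

Three clicks counted and the moment is zero. I'll release, rise and look.

Call:
step_arm(moves=[[[0, 0, 0, 0, 0, 0, 0.4], [0, 0, 0, 0, 0, 0, 0.4], [0, 0, 0, 0, 0, 0, 0.4], [0, 0, 0, 0, 0, 0, 0.4], [0, 0, -0.2, 0, 0, 0, 0.4]]])

```text
time_s: 20.3
eef_pos: [527.3, -183.9, 103.8]
ee_rot: [-0.001, 0.734, 0.679, -0.001]
force: [-0.8, 0.7, 1.0]
finger_gap: 36.4
grasp_force: 0.0
```

Call:
step_arm(moves=[[[0, 0, -0.6, 0, 0, 0, 0.4], [0, 0, -0.8, 0, 0, 0, 0.4], [0, 0, -0.8, 0, 0, 0, 0.4], [0, 0, -0.6, 0, 0, 0, 0], [0, 0, 0, 0, 0, 0, 0]]])

```text
time_s: 20.92
eef_pos: [529.5, -184.6, 276.4]
ee_rot: [0.004, 0.734, 0.679, 0.002]
force: [0.2, -0.4, -0.8]
finger_gap: 19.4
grasp_force: 0.0
```

```bash
python3 st.py
python3 - <<'E'
from h import *
im=grab("wrist"); save(im,"w4.png"); f=proj(im,[514,-65,140]); print(f, proj(im,[528,-184,108]))
cv2.imwrite("pics/w4.png",cv2.convertScaleAbs(im["color"][...,::-1],alpha=1.8))
E
```

```text
20.93 [ 529.5 -184.6  276.4] yaw 85.52 j6 -0.28 F [ 0.25 -0.44 -0.76] M [-0.009 -0.106  0.007] gap 19.4 0.0
(np.float64(290.0385057130881), np.float64(81.24926747611701)) (np.float64(319.2486777303486), np.float64(217.75228525633383))
```

View pics/w4.png

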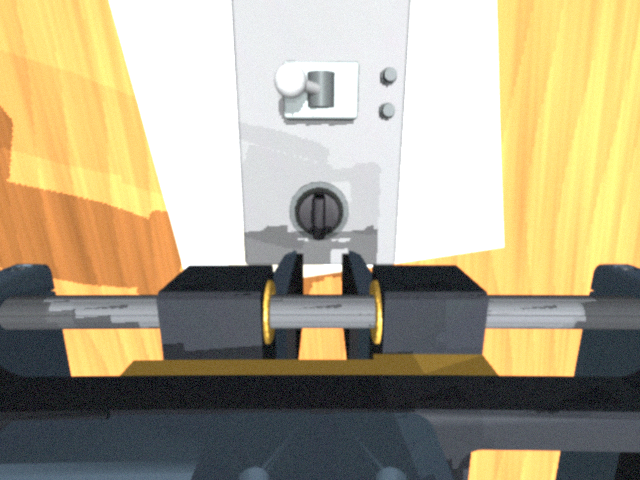

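The picture shows the bar nearly upright in the frame at (319,215), one notch off where it started, and the ball at (291,80), matching its projection of (290,81). Next comes the lever.

Call:
step_arm(moves=[[[0.5, -0.35, 0, 0, 0, 0, 0], [0.7, -0.45, 0, 0, 0, 0, 0], [0.7, -0.43, 0, 0, 0, 0, 0], [0, 0, 0.6, 0, 0, 0, 0], [0, 0, 0.7, 0, 0, 0, 0]]])

```text
time_s: 21.6
eef_pos: [462.6, -64.0, 192.9]
ee_rot: [0.0, 0.734, 0.679, 0.0]
force: [-0.2, -1.2, -0.1]
finger_gap: 0.6
grasp_force: 0.0
```

Call:
step_arm(moves=[[[0, 0, 0.7, 0, 0, 0, 0], [0, 0, 0.4, 0, 0, 0, 0], [0, 0, 0, 0, 0, 0, 0], [0, 0, 0, 0, 0, 0, 0], [0, 0, 0, 0, 0, 0, 0]]])

```text
time_s: 22.22
eef_pos: [464.0, -64.8, 129.2]
ee_rot: [0.001, 0.734, 0.679, 0.001]
force: [0.1, 0.9, 0.5]
finger_gap: 0.4
grasp_force: 0.0
```

```bash
python3 st.py
```

```text
22.23 [464.  -64.8 129.2] yaw 85.51 j6 -0.08 F [0.07 0.86 0.53] M [ 0.056 -0.094 -0.03 ] gap 0.4 0.0
```

Call:
step_arm(moves=[[[0, 0.2, 0, 0, 0, 0, 0], [0, 0.2, 0, 0, 0, 0, 0], [0, 0.2, 0, 0, 0, 0, 0], [0, 0.2, 0, 0, 0, 0, 0], [0, 0.2, 0, 0, 0, 0, 0]]])

```text
time_s: 22.85
eef_pos: [524.1, -69.4, 128.0]
ee_rot: [0.0, 0.734, 0.679, 0.0]
force: [-1.7, 0.3, 2.0]
finger_gap: 0.8
grasp_force: 0.8
```

Call:
step_arm(moves=[[[0, 0.07, 0, 0, 0, 0, 0], [0, 0.07, 0, 0, 0, 0, 0], [0, 0.05, 0, 0, 0, 0, 0], [0, 0, 0, 0, 0, 0, 0], [0, 0, 0, 0, 0, 0, 0]]])

```text
time_s: 23.48
eef_pos: [534.6, -70.2, 128.3]
ee_rot: [0.0, 0.734, 0.679, 0.0]
force: [0.5, 0.1, -0.6]
finger_gap: 0.6
grasp_force: 0.1
```

```bash
python3 st.py
```

```text
23.48 [534.6 -70.2 128.3] yaw 85.51 j6 -0.07 F [ 0.48  0.12 -0.63] M [-0.047 -0.086 -0.001] gap 0.6 0.1
```

Call:
step_arm(moves=[[[0, 0.05, 0, 0, 0, 0, 0], [0, 0.04, 0, 0, 0, 0, 0], [0, 0, 0, 0, 0, 0, 0], [0, 0, 0, 0, 0, 0, 0], [0, 0, 0, 0, 0, 0, 0]]])

```text
time_s: 24.1
eef_pos: [540.1, -70.7, 128.3]
ee_rot: [0.0, 0.734, 0.679, 0.0]
force: [-1.2, 0.1, -0.1]
finger_gap: 0.8
grasp_force: 0.2
```

```bash
python3 st.py
```

```text
24.1 [540.1 -70.7 128.3] yaw 85.51 j6 -0.07 F [-1.16  0.13 -0.08] M [-0.038 -0.029 -0.033] gap 0.8 0.2
```

Call:
step_arm(moves=[[[0, 0.03, 0, 0, 0, 0, 0], [0, 0.03, 0, 0, 0, 0, 0], [0, 0, 0, 0, 0, 0, 0], [0, 0, 0, 0, 0, 0, 0], [0, 0, 0, 0, 0, 0, 0]]])

```text
time_s: 24.72
eef_pos: [542.1, -70.8, 127.9]
ee_rot: [-0.001, 0.734, 0.679, -0.001]
force: [-5.5, -0.4, 0.7]
finger_gap: 0.8
grasp_force: 2.6
```

```bash
python3 st.py
python3 - <<'E'
from h import *
im=grab("scene"); c=im["color"][140:300,170:400]; cv2.imwrite("pics/s2.png",cv2.convertScaleAbs(cv2.resize(c[...,::-1],None,fx=3,fy=3,interpolation=cv2.INTER_CUBIC),alpha=1.6)); print(proj(im,[564.5,-71,140]))
E
```

```text
24.73 [542.1 -70.8 127.9] yaw 85.52 j6 -0.07 F [-5.5  -0.44  0.73] M [0.064 0.807 0.011] gap 0.8 2.6
(np.float64(271.6635366104315), np.float64(214.5941966368606))
```

View pics/s2.png

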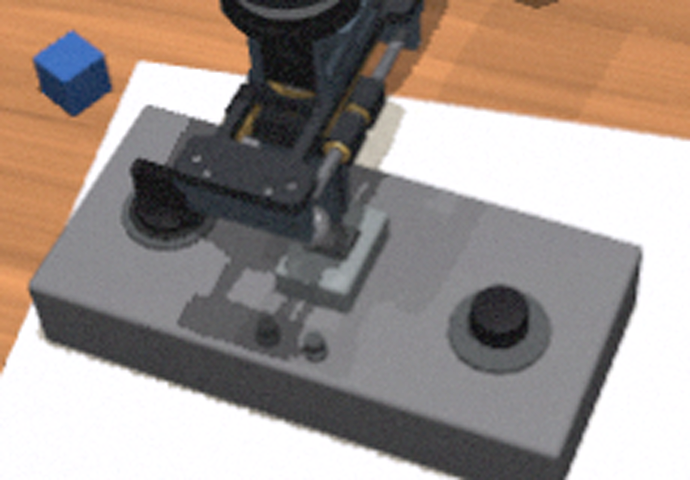

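The scene view has the ball hidden behind the gripper, with the round knob and blue block undisturbed. The push force rose to 5.5 N, so the lever is at its end. I'll retreat and check.

Call:
step_arm(moves=[[[0, -0.3, 0, 0, 0, 0, 0], [0, -0.6, 0, 0, 0, 0, 0], [0, -0.6, 0, 0, 0, 0, 0], [0, 0, -0.6, 0, 0, 0, 0], [0, 0, -0.8, 0, 0, 0, 0]]])

```text
time_s: 25.4
eef_pos: [453.6, -63.9, 212.7]
ee_rot: [0.0, 0.734, 0.679, 0.0]
force: [0.7, -0.4, -0.2]
finger_gap: 0.6
grasp_force: 0.0
```

Call:
step_arm(moves=[[[0, -0.4, -0.6, 0, 0, 0, 0], [-0.5, -0.4, -0.2, 0, 0, 0, 0], [-0.5, 0, 0, 0, 0, 0, 0], [0, 0, 0, 0, 0, 0, 0], [0, 0, 0, 0, 0, 0, 0]]])

```text
time_s: 26.02
eef_pos: [401.7, -119.7, 260.2]
ee_rot: [0.0, 0.734, 0.679, 0.0]
force: [0.1, 0.4, -0.0]
finger_gap: 0.4
grasp_force: 0.0
```

```bash
python3 st.py
python3 - <<'E'
from h import *
im=grab("scene"); c=im["color"][140:300,170:400]; cv2.imwrite("pics/s3.png",cv2.convertScaleAbs(cv2.resize(c[...,::-1],None,fx=3,fy=3,interpolation=cv2.INTER_CUBIC),alpha=1.6))
for tilt in (.2,.35,.5): 
    u=proj(im,[538.5+55*np.sin(tilt),-69-4*np.sin(tilt),92+55*np.cos(tilt)]); print(tilt,(u[0]-170)*3,(u[1]-140)*3)
E
```

```text
26.02 [ 401.7 -119.7  260.2] yaw 85.49 j6 -0.24 F [ 0.11  0.45 -0.04] M [-0.022 -0.091 -0.006] gap 0.4 0.0
0.2 314.43966922455354 199.13587076374134
0.35 309.44980730190395 211.18212423439303
0.5 304.8792735577676 223.99384950019362
```

View pics/s3.png

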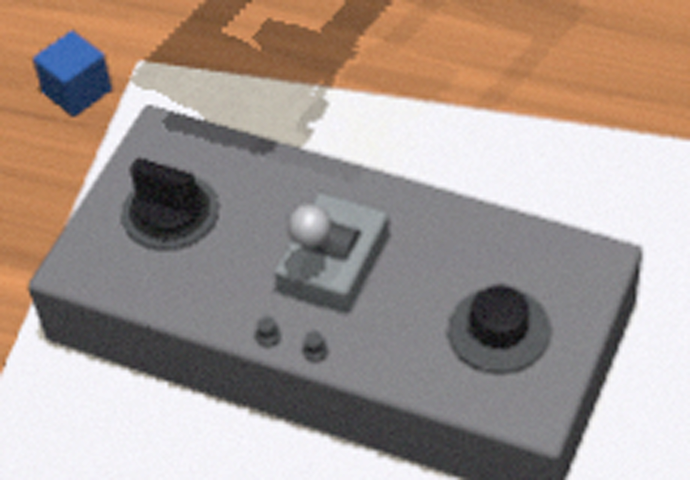

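The ball is at (309,227), matching the fully-over prediction of (305,224). The selector bar and round knob are as intended and the robot is clear.

```bash
python3 -c "
from rig import sign_off
print(sign_off())"
```

```text
the job is handed in; nothing more can be done
None
```

I turned the selector back to its end stop (about 0.53 N m, not forced), then three clicks clockwise. After that I pushed the lever fully over to on and handed the job in after about 26 s; the hand-in returned no verdict.

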